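# Make up the accessory kits for the disc player and the receiver

### The job

Make up two kits: in the blue tray the black remote (felt-lined bay) and the black plug-in power adapter (wider bay); in the orange tray the silver remote (felt-lined bay), and the white microphone and the brass knob side by side (wider bay). Set each thing flat on the tray's floor, right side up, without dropping it, and leave the white remote and the black knob where they are.

Things in the scene. Friction and masses are not known exactly. Their poses are not given: they have to be found in the camera images.
- remote_black: loose black remote control with a red round key, 130 x 42 x 24 mm (along its x, y, z), lying keys up. Origin: centre of the underside, z up. Can be gripped across its 42 mm width
- remote_silver: loose silver remote control with a round black pad, 130 x 42 x 24 mm (along its x, y, z), lying keys up. Origin: centre of the underside, z up. Can be gripped across its 42 mm width
- adapter: loose black plug-in power adapter block with two brass prongs, 52 x 42 x 32 mm block along its x, y, z, the prongs (16 mm long, 7 mm high, 16 mm above the table) stick out at +x; about 0.1 kg. Origin: centre of the block's underside, z up; grip it across y
- mic: loose setup microphone: white round puck, 44 mm diameter, 26 mm high, with a black dome on top (36 mm high in all). Origin: centre of the underside, z up
- knob_brass: loose spare volume knob of brass: plain cylinder of 42 mm diameter, 30 mm high. Origin: centre of the underside, z up
- tray_blue: blue kit tray, fixed, 190 x 150 mm, 12 mm high, walls and floor 4 mm thick. Origin: centre of underside, x along its length, z up. A 4 mm rib along x, as high as the walls, parts it into a narrow grey-felt-lined bay (y +9 to +71 mm, middle +40) and a plain wider bay (y -71 to +5, middle -33), both x -91 to +91. May stand turned either way
- tray_orange: orange kit tray, fixed, 190 x 150 mm, 12 mm high, walls and floor 4 mm thick. Origin: centre of underside, x along its length, z up. A 4 mm rib along x, as high as the walls, parts it into a narrow grey-felt-lined bay (y +9 to +71 mm, middle +40) and a plain wider bay (y -71 to +5, middle -33), both x -91 to +91. May stand turned either way
- remote_white: white remote control, to be left alone, loose, 130 x 42 x 24 mm (along its x, y, z), lying keys up. Origin: centre of the underside, z up. Can be gripped across its 42 mm width
- knob_black: black volume knob, to be left alone: loose cylinder, 42 mm diameter, 30 mm high, origin at the centre of its underside
There are look-alikes about, which are no part of the job. Leave any pink look-alike of the remote_silver alone.

How it is judged:
At the end, for the whole second after the job is handed in: Each item upright (0.1 rad), at rest on the floor (5 mm) of its tray: remotes in the felt bays (centre within 34 mm of the bay's middle along, 15 mm across), the others in the wide bays (78 mm along, 25 mm across); white remote and black knob within 20 mm of their start (x of remote_black in the frame of tray_blue between -0.034 and 0.034 m and y of remote_black in the frame of tray_blue between 0.025 and 0.055 m and z of each of remote_black, adapter in the frame of tray_blue below 0.009 m and angle between each of remote_black, adapter, remote_silver, mic, knob_brass's own z axis and vertical below 0.1 rad and linear speed of each of remote_black, adapter, remote_silver, mic, knob_brass below 0.02 m/s and angular speed of each of remote_black, adapter, remote_silver, mic, knob_brass below 0.2 rad/s and x of adapter in the frame of tray_blue between -0.078 and 0.078 m and y of adapter in the frame of tray_blue between -0.058 and -0.008 m and x of remote_silver in the frame of tray_orange between -0.034 and 0.034 m and y of remote_silver in the frame of tray_orange between 0.025 and 0.055 m and z of each of remote_silver, mic, knob_brass in the frame of tray_orange below 0.009 m and x of mic in the frame of tray_orange between -0.078 and 0.078 m and y of mic in the frame of tray_orange between -0.058 and -0.008 m and x of knob_brass in the frame of tray_orange between -0.078 and 0.078 m and y of knob_brass in the frame of tray_orange between -0.058 and -0.008 m and distance of each of remote_white, knob_black from where it was at the start of the episode below 0.02 m); the robot touches nothing.
It fails at once if a kit item is dropped or thrown: falling or flying at over 0.5 m/s, more than 50 mm above the table, untouched by the fingers ((height (world z) of remote_black above 0.05 m and linear speed of remote_black above 0.5 m/s and contact force between the fingers and remote_black below 0.01 N) or (height (world z) of adapter above 0.05 m and linear speed of adapter above 0.5 m/s and contact force between the fingers and adapter below 0.01 N) or (height (world z) of remote_silver above 0.05 m and linear speed of remote_silver above 0.5 m/s and contact force between the fingers and remote_silver below 0.01 N) or (height (world z) of mic above 0.05 m and linear speed of mic above 0.5 m/s and contact force between the fingers and mic below 0.01 N) or (height (world z) of knob_brass above 0.05 m and linear speed of knob_brass above 0.5 m/s and contact force between the fingers and knob_brass below 0.01 N)).
It fails at once if the white remote or the black knob is moved more than 30 mm (distance of any of remote_white, knob_black from where it was at the start of the episode above 0.03 m).
It also fails if it takes over 115 s, if anything falls off the work surface, if the arm or the gripper's body presses on something with over 40 N, if the wrist force passes 120 N, or if a joint passes its speed limit or range.

### The arm

A 7-joint arm with a two-finger parallel gripper is mounted at the origin on the work surface. World frame = base frame: x ahead of the robot, y to its left, z up, the work surface at z = 0. Lengths are in m, angles in rad, forces in N, time in s.
With the tool pointing down it reaches from about 0.425 to 0.925 m from the base axis. Payload 6.8 kg.
Tool frame: the origin (TCP) lies midway between the tips of the shut fingers; the grasp point (between the pads) lies 19 mm behind it (env.grip_point_offset is the z of the grasp point in the tool frame, in m); z points along the fingers, y is the line along which they close (so a half turn about z gives the same grasp; the last joint's range is limited). The gripper opens to 85 mm and grips with 20 to 120 N. Pads are 22 mm wide; open, the fingers measure 114 mm over their backs; the gripper's body (76 mm by 85 mm) begins 54 mm behind the grasp point. The pads swing forward as they close: fully open they stand 13 mm farther back than shut.
Start: joints at [1.224, 0.477, 0.022, 1.555, -0.011, 1.109, -0.083], TCP at [0.16, -0.656, 0.231] pointing down, gripper open.
Joint ranges: [-2.96, 2.96], [-0.34, 2.1], [-1.41, 1.46], [0.24, 2.44], [-1.37, 4.51], [0.17, 1.92], [-2.96, 2.96]. Speed limits (rad/s): [2.39, 2.39, 3.14, 3.14, 3.14, 3.14, 3.14].

### API

Orientations are given as a rotation vector (axis times angle).
In Python, from rig import status, eyes, env, models gives the robot as it stands.
- The arm moves only by the tool jog_arm, never from a script. Its argument "plan" is a list that holds one entry, the list of rows, each a list of 7 numbers: the turn, a rotation vector about the world's x, y, z in degrees, then the shift along the world's x, y, z in m, then the opening, from -1 (shut) to 1 (fully open). A call has 1 to 12 rows; each row is the pose to reach, as a shift and turn from the pose commanded when the call began; what a row does not reach only later rows make up. A row lasts 1/8 s, in which the tool goes at most 62.5 mm and 10.7 degrees, less where a joint would pass 70% of its speed; a pose out of reach is approached as far as the arm can. A call with a gripper value outside its range is refused whole. The fingers move at their own pace and stop on an object; "force" is the grip in N (left out, the last holds). Time passes only in rows, so rows that repeat a pose let the fingers close. It gives the time, the measured TCP pose, the force, the opening and the grip force at its end, in the units of the state.
- status.state(): the state, without advancing time (a new reading comes with each control period).
- eyes.camera(name): name is "side" or "top"; returns (picture, depth): 400x640x3 uint8, red, green, blue; 400x640 float32, m along the optical axis (not along the pixel's ray), 0 where there is no reading.
- eyes.camera_info(name): a dict with "camera_matrix" (3x3 intrinsics, pixels), "R" (3x3) and "t" (3): a world point X has camera coordinates R X + t. Camera axes: x right, y down, z forward; pixel columns grow to the right and rows downward; lengths in m; the calibration is good to about 2 mm. A picture is of the moment at which its call begins. camera_info takes no time and is no camera call.
- env.close_job(): hands the job in; it is judged then, once.
Trained networks look in the newest picture that a camera, given by its name, has taken for a name from the list of things; names that differ only in an ending like _2 or _b are one class to them, and where a whole thing is asked for, a point or a joint stands for the part that bears it (a point fixed in the world has none). Each returns a list of dicts, best first, with "score" (0 to 1); they miss things now and then, are a little off and sometimes report something else, mostly with a low value. They report only what shows in the picture. A call takes as long as a camera call. They do not tell look-alikes from the thing itself.
- models.find_in(target, camera): "extent" ([left, top, right, bottom] in pixels, round what is visible of it).
- models.place_of(target, camera): "xy" ([column, row] in pixels: a listed point, or the origin of a listed thing).
The state is a dict: "time": time; "joints": joint angles; "qvel": joint speeds; "effort": joint torques, N m; "ee_pos": TCP position; "orientation": TCP orientation; "ft_force": force on the tool from outside, world axes, zero at the start; "moment": the same for the moment, N m; "finger_gap": finger opening in m; "grasp_force": force on a finger pad.
Only numpy, scipy, OpenCV 4.12 (cv2) and the standard library are available. Lean on these libraries where they do the work, as an engineer would, in place of code of your own. Each camera call takes 0.05 s, during which the arm holds its last target. There are 200 camera calls.

## Working session

There is one attempt and no reset: what is moved stays moved. The work goes in short steps, Python scripts to look and compute and a tool call to move; the robot and the scene stay as the last step left them, time stands still between calls to the robot, and variables do not carry over. Pictures are saved under pics/ and viewed, at most 14 in all, crops included, and the job is handed in when it is done.

Besides the shell and the picture viewer there is one more tool, called after "Call:" as a command line: name --argument value ..., lists and objects as JSON in quotes. jog_arm: Moves the arm, as the interface text tells. Its arguments: {"type":"object","properties":{"plan":{"type":"array"},"force":{"type":"number"}},"required":["plan"]}

```bash
mkdir -p pics; cat > h.py <<'E'
import numpy as np, cv2
from rig import status, eyes, env, models
def cap(n):
    p,d=eyes.camera(n); i=eyes.camera_info(n); return p,d,np.array(i["camera_matrix"]),np.array(i["R"]),np.array(i["t"])
def world(u,v,z,K,R,t):  # depth z
    c=np.stack([(u-K[0,2])/K[0,0]*z,(v-K[1,2])/K[1,1]*z,z],-1); return (c-t)@R
def plane(u,v,h,K,R,t):  # ray at height h
    o=-R.T@t; r=R.T@np.array([(u-K[0,2])/K[0,0],(v-K[1,2])/K[1,1],1]); return o+r*(h-o[2])/r[2]
E
python3 - <<'E'
from h import *
for n in("top","side"):
    p,d,K,R,t=cap(n); cv2.imwrite(f"pics/{n}0.png",p[:,:,::-1]); np.savez(f"{n}0.npz",p=p,d=d,K=K,R=R,t=t)
    print(n,K,R.round(3),t)
print(status.state())
E
```

```text
top [[493.5429779    0.         311.77822288]
 [  0.         493.5429779  199.25958554]
 [  0.           0.           1.        ]] [[ 0.011 -1.    -0.   ]
 [-0.981 -0.011 -0.193]
 [ 0.193  0.002 -0.981]] [-0.01817979  0.51310983  1.13203893]
side [[361.19920654   0.         317.72268278]
 [  0.         361.19920654 194.4616939 ]
 [  0.           0.           1.        ]] [[ 0.83  -0.558  0.018]
 [-0.387 -0.599 -0.701]
 [ 0.402  0.575 -0.713]] [-0.42041147  0.22738703  0.68850128]
{'time': 0.1, 'joints': array([ 1.22387605,  0.47774009,  0.02232551,  1.55632314, -0.01153307,
        1.10926416, -0.08307028]), 'qvel': array([ 0.00098184, -0.00347045,  0.00032386, -0.00303815,  0.00204069,
        0.00189456,  0.00084641]), 'effort': array([ 3.12119068e-03, -5.97772443e+01,  1.61293253e+00, -2.81961286e+01,
        1.27571283e-02,  4.98631343e-03, -1.79442407e-05]), 'ee_pos': array([ 0.15956607, -0.65534336,  0.23041982]), 'orientation': array([-3.11763870e+00, -3.74137129e-01,  4.24192260e-04]), 'ft_force': array([ 1.18774009, -0.06735231,  0.66652892]), 'moment': array([ 0.00369483,  0.00494176, -0.01488939]), 'grasp_force': 0.0, 'finger_gap': 0.08550192385291434}
```

View pics/top0.png

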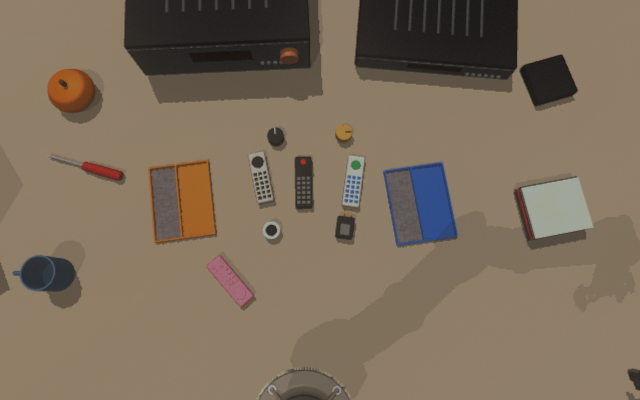

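View pics/side0.png

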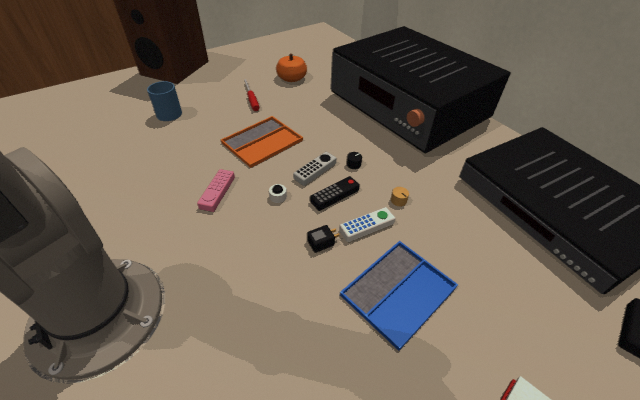

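The top view shows, left to right: orange tray (182,201) and silver remote (261,177), then black remote (304,182), white remote (354,181) and blue tray (420,203). The mic is at (271,230), the adapter at (345,228) with its prongs up in the image, the black knob at (276,137), the brass knob at (344,132) and the pink look-alike at (230,281). The felt bays are on the left side of both trays. Next I'll measure poses from depth and enlarge a crop.

```bash
cat > meas.py <<'E'
from h import *
def measure(p,d,K,R,t,seeds,lo=0.012,verbose=True):
    v,u=np.mgrid[:400,:640].astype(float); W=world(u,v,d.astype(float),K,R,t); W[d==0]=0
    tab=(d>0)&(abs(W[...,2])<.01)&(u>60)&(u<580)&(v>100)&(v<320); A=np.c_[W[tab][:,:2],np.ones(tab.sum())]
    c=np.linalg.lstsq(A,W[tab][:,2],rcond=None)[0]; H=W[...,2]-(W[...,0]*c[0]+W[...,1]*c[1]+c[2])
    n,L=cv2.connectedComponents(((H>lo)&(d>0)).astype(np.uint8),connectivity=4)
    out={}
    for k,(a,b) in seeds.items():
        l=L[b-3:b+4,a-3:a+4]; l=l[l>0]
        if not len(l): print(k,"none");continue
        m=L==np.bincount(l).argmax(); h=np.percentile(H[m],90); m&=H>h-.006
        P=W[m][:,:2].astype(np.float32); (cx,cy),(w,hh),a=cv2.minAreaRect(P)
        out[k]=(cx,cy,w,hh,a,h); print(k,"c",round(cx,4),round(cy,4),"mean",P.mean(0).round(4),"size",round(w,3),round(hh,3),"ang",round(a,1),"h",round(float(h),4),m.sum())
    return W,H,out
E
python3 - <<'E'
from meas import *
z=np.load("top0.npz"); p,d,K,R,t=[z[k] for k in "pdKRt"]
S=dict(silver=(261,177),black=(304,182),white=(354,181),adapter=(345,228),mic=(271,230),kblack=(276,137),brass=(344,133),pink=(230,281))
W,H,o=measure(p,d,K,R,t,S)
hsv=cv2.cvtColor(p,cv2.COLOR_RGB2HSV)
for n,box,f in(("orange",(140,150,225,250),lambda h:(h[...,0]<14)&(h[...,1]>190)),("blue",(375,155,465,255),lambda h:(h[...,0]>105)&(h[...,0]<125)&(h[...,1]>170))):
    m=np.zeros((400,640),bool);x0,y0,x1,y1=box; m[y0:y1,x0:x1]=f(hsv[y0:y1,x0:x1])
    vv,uu=np.nonzero(m); P=np.array([plane(a,b,.010,K,R,t)[:2] for a,b in zip(uu,vv)],np.float32)
    print(n,cv2.minAreaRect(P),cv2.minAreaRect(W[m][:,:2].astype(np.float32)),"H floor/wall",np.percentile(H[m],[10,50,95]).round(4))
c=cv2.resize(p[115:265,140:465],None,fx=2.4,fy=2.4,interpolation=cv2.INTER_CUBIC)[:,:,::-1]; cv2.imwrite("pics/crop0.png",c)
for n in S:
    if n in("kblack","pink","white"):continue
    q={"silver":"remote_silver","black":"remote_black","brass":"knob_brass"}.get(n,n)
    r=models.place_of(q,"top") ; print(q,[(x["xy"],round(x["score"],2),plane(*x["xy"],0,K,R,t)[:2].round(3)) for x in r[:3]])
E
```

```text
silver c 0.5737 0.1164 mean [0.5727 0.1158] size 0.13 0.041 ang 12.8 h 0.0271 756
black c 0.5622 0.0096 mean [0.5616 0.01  ] size 0.128 0.04 ang 1.0 h 0.0266 775
white c 0.5664 -0.1132 mean [ 0.566  -0.1134] size 0.042 0.129 ang 82.1 h 0.027 753
adapter c 0.4504 -0.092 mean [ 0.4496 -0.0916] size 0.042 0.052 ang 82.9 h 0.0345 333
mic c 0.4418 0.0849 mean [0.4417 0.0851] size 0.036 0.036 ang 85.5 h 0.0341 105
kblack c 0.6789 0.0824 mean [0.6793 0.0827] size 0.041 0.038 ang 0.6 h 0.0325 185
brass c 0.6893 -0.09 mean [ 0.6892 -0.09  ] size 0.039 0.038 ang 0.8 h 0.0321 194
pink c 0.3193 0.1815 mean [0.3181 0.1801] size 0.128 0.042 ang 42.0 h 0.027 849
orange ((0.5096800923347473, 0.3171534240245819), (0.1779937893152237, 0.13951392471790314), 11.802844047546387) ((0.5108599662780762, 0.31776124238967896), (0.17901422083377838, 0.13795457780361176), 11.646201133728027) H floor/wall [0.0009 0.0035 0.0077]
blue ((0.492142915725708, -0.30445054173469543), (0.0910431370139122, 0.050449177622795105), 16.17259407043457) ((0.49425172805786133, -0.3065301179885864), (0.09363849461078644, 0.05072879418730736), 10.745853424072266) H floor/wall [0.001  0.0033 0.0071]
remote_silver [([261.0, 181.2], 0.96, array([0.568, 0.116]))]
remote_black [([302.0, 184.3], 0.77, array([0.561, 0.013]))]
adapter [([344.6, 234.2], 0.59, array([ 0.436, -0.094]))]
mic [([272.3, 231.2], 0.73, array([0.442, 0.084]))]
knob_brass [([342.7, 137.0], 0.67, array([ 0.687, -0.09 ])), ([275.3, 136.5], 0.29, array([0.686, 0.083]))]
```

View pics/crop0.png

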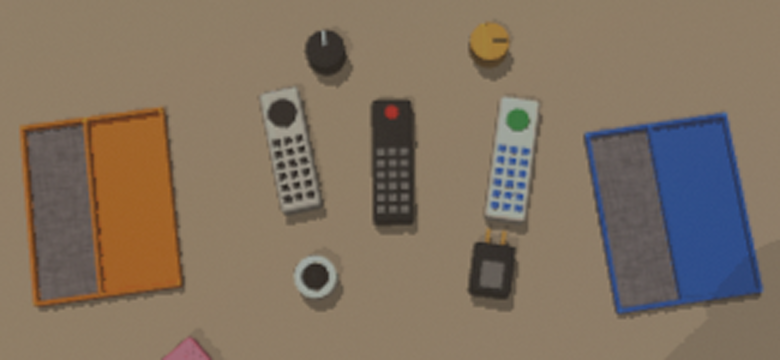

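The crop confirms which is which: the silver remote with the black pad (crop 290,150), the black one with the red key (393,160) and the white one with the green key (512,160, a decoy). The brass knob is at (489,42) and the black knob at (326,50, a decoy). Now tray poses from the outer corners.

```bash
python3 - <<'E'
from h import *
z=np.load("top0.npz"); p,d,K,R,t=[z[k] for k in "pdKRt"]
hsv=cv2.cvtColor(p,cv2.COLOR_RGB2HSV)
for n,C in dict(orange=[(22,128),(164,108),(182,286),(38,305)],blue=[(586,132),(725,114),(762,293),(620,313)]).items():
    P=np.array([plane(140+a/2.4-.3,115+b/2.4-.3,.012,K,R,t)[:2] for a,b in C]); TL,TR,BR,BL=P
    # frame: +x up (towards TL), +y towards left
    c=P.mean(0); ax=(TL+TR-BL-BR)/2; ay=(TL+BL-TR-BR)/2
    yaw=np.degrees(np.arctan2(ax[1],ax[0])); yy=np.degrees(np.arctan2(-ay[0],ay[1]))
    print(n,c.round(4),"len",np.linalg.norm(ax).round(3),np.linalg.norm(ay).round(3),"yaw",yaw.round(1),yy.round(1))
    th=np.radians((yaw+yy)/2); Rm=np.array([[np.cos(th),-np.sin(th)],[np.sin(th),np.cos(th)]])
    for q in[(0,.04),(0,-.033),(.035,-.033),(-.035,-.033)]: print(q,(c+Rm@q).round(4),np.hypot(*(c+Rm@q)).round(3))
s=status.state(); from scipy.spatial.transform import Rotation as Ro
M=Ro.from_rotvec(s["orientation"]).as_matrix(); print(M.round(3),s["ee_pos"],env.grip_point_offset,s["time"])
E
```

```text
orange [0.5147 0.3084] len 0.188 0.148 yaw 8.9 8.6
(0, 0.04) [0.5086 0.348 ] 0.616
(0, -0.033) [0.5197 0.2758] 0.588
(0.035, -0.033) [0.5543 0.2811] 0.622
(-0.035, -0.033) [0.4851 0.2705] 0.555
blue [ 0.5146 -0.2803] len 0.191 0.147 yaw 9.2 8.4
(0, 0.04) [ 0.5085 -0.2408] 0.563
(0, -0.033) [ 0.5197 -0.3129] 0.607
(0.035, -0.033) [ 0.5542 -0.3075] 0.634
(-0.035, -0.033) [ 0.4851 -0.3183] 0.58
[[ 0.972  0.237 -0.   ]
 [ 0.237 -0.972  0.   ]
 [ 0.    -0.    -1.   ]] [ 0.15965229 -0.65572795  0.23108734] -0.0187 0.35
```

Call:
jog_arm --plan '[[[0,0,-6,0.26,0.32,-0.05,1],[0,0,-12.7,0.26,0.32,-0.05,1],[0,0,-12.7,0.26,0.32,-0.05,1],[0,0,-12.7,0.26,0.32,-0.05,1],[0,0,-12.7,0.26,0.32,-0.05,1],[0,0,-12.7,0.402,0.666,-0.13,1],[0,0,-12.7,0.402,0.666,-0.13,1],[0,0,-12.7,0.402,0.666,-0.13,1],[0,0,-12.7,0.402,0.666,-0.13,1],[0,0,-12.7,0.402,0.666,-0.13,1],[0,0,-12.7,0.402,0.666,-0.13,1],[0,0,-12.7,0.402,0.666,-0.13,1]]]' --force 50

```text
time: 1.85
ee_pos: [0.5437, -0.0272, 0.1097]
orientation: [3.141, 0.026, 0.001]
ft_force: [1.1, -1.4, -0.4]
finger_gap: 0.0852
grasp_force: 0.0
```

Call:
jog_arm --plan '[[[0,0,0,0,0,0,1],[0,0,0,0,0,0,1],[0,0,0,0,0,0,1]]]'

```text
time: 2.22
ee_pos: [0.5423, -0.0308, 0.1099]
orientation: [3.141, 0.022, -0.0]
ft_force: [0.2, -0.3, -0.6]
finger_gap: 0.0857
grasp_force: 0.0
```

Call:
jog_arm --plan '[[[0,0,0,0.02,0.04,0,1],[0,0,0,0.02,0.04,-0.03,1],[0,0,0,0.02,0.04,-0.06,1],[0,0,0,0.02,0.04,-0.085,1],[0,0,0,0.02,0.04,-0.095,1],[0,0,0,0.02,0.04,-0.104,1],[0,0,0,0.02,0.04,-0.104,1],[0,0,0,0.02,0.04,-0.104,1]]]'

```text
time: 3.22
ee_pos: [0.5634, 0.0111, 0.0065]
orientation: [-3.141, -0.027, -0.002]
ft_force: [0.4, 0.7, 0.3]
finger_gap: 0.0852
grasp_force: 0.0
```

```bash
python3 - <<'E'
from h import *
p,d,K,R,t=cap("side"); cv2.imwrite("pics/s1.png",cv2.resize(p[120:260,240:440],None,fx=4,fy=4,interpolation=cv2.INTER_CUBIC)[:,:,::-1]); print(status.state()["ee_pos"])
E
```

```text
[0.56340072 0.01120378 0.00655319]
```

View pics/s1.png

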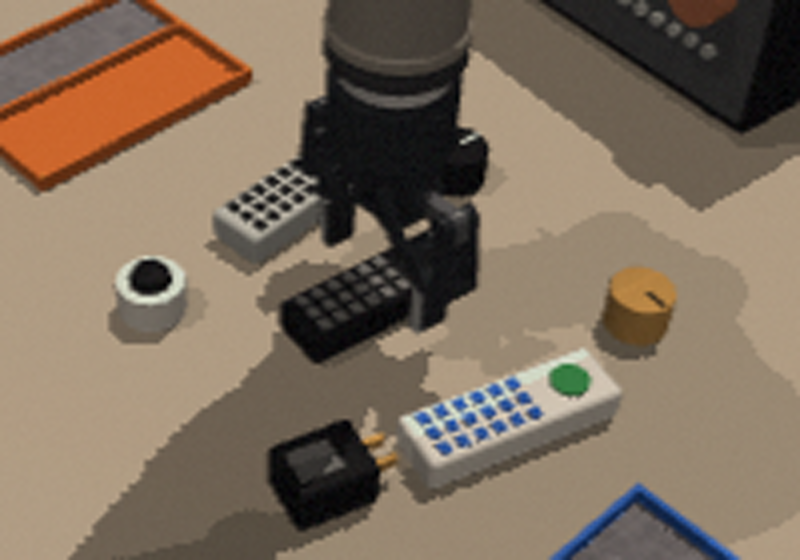

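The open fingers straddle the black remote (about 345,300 in the crop) and clear its neighbours. Close and lift a little.

Call:
jog_arm --plan '[[[0,0,0,0,0,0,-0.2],[0,0,0,0,0,0,-1],[0,0,0,0,0,0,-1],[0,0,0,0,0,0,-1],[0,0,0,0,0,0,-1],[0,0,0,0,0,0,-1],[0,0,0,0,0,0.01,-1],[0,0,0,0,0,0.02,-1],[0,0,0,0,0,0.04,-1],[0,0,0,0,0,0.06,-1],[0,0,0,0,0,0.07,-1],[0,0,0,0,0,0.07,-1]]]' --force 50

```text
time: 4.78
ee_pos: [0.5632, 0.0112, 0.0765]
orientation: [-3.141, -0.027, -0.002]
ft_force: [0.1, 0.5, -1.1]
finger_gap: 0.0409
grasp_force: 50.9
```

```bash
python3 - <<'E'
from h import *
p,d,K,R,t=cap("side"); cv2.imwrite("pics/s2.png",cv2.resize(p[120:260,240:440],None,fx=4,fy=4,interpolation=cv2.INTER_CUBIC)[:,:,::-1]); s=status.state(); print(s["ee_pos"],s["finger_gap"],s["grasp_force"],s["ft_force"])
E
```

```text
[0.5626954  0.01116255 0.07578101] 0.04078818850453507 50.93833029270172 [-0.52720618 -0.25987404 -1.51491389]
```

View pics/s2.png

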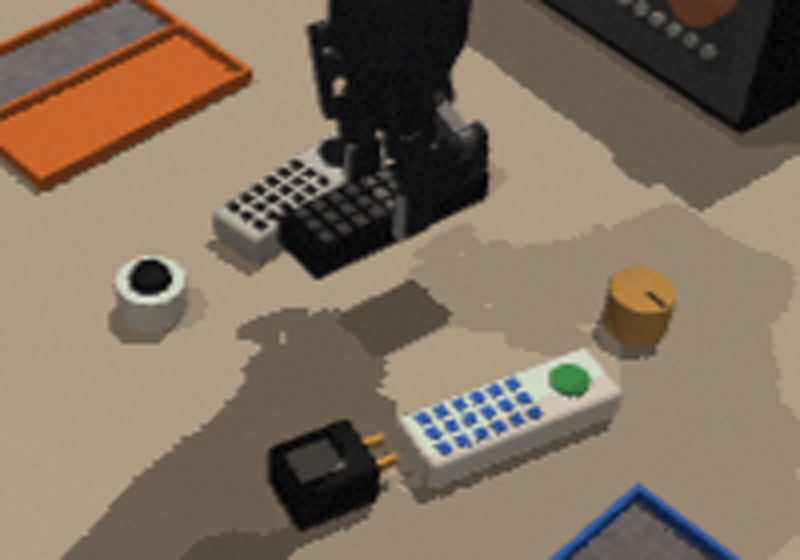

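```bash
python3 - <<'E'
from h import *
i=eyes.camera_info("side");K,R,t=[np.array(i[k]) for k in("camera_matrix","R","t")]
def pr(X):
    c=R@X+t; q=K@c/c[2]; return ((q[:2]-[240,120])*4).round(0)
for z in(.066,.071,.076,.081,.086,.091,.096):
    print(z,[pr(np.array([.5627+a,.0112-b,z])) for a,b in((-.011,.0205),(-.011,.035),(.011,.035))], "remote end",pr(np.array([.498,-.011,z])),pr(np.array([.498,.031,z])))
E
python3 -c "
import cv2;a=cv2.imread('pics/s2.png')[140:300,260:500];cv2.imwrite('pics/s2z.png',cv2.resize(cv2.convertScaleAbs(a,alpha=2.5,beta=30),None,fx=3,fy=3))"
```

```text
0.066 [array([385., 253.]), array([399., 267.]), array([429., 253.])] remote end [311. 289.] [272. 247.]
0.071 [array([385., 247.]), array([400., 261.]), array([430., 247.])] remote end [311. 283.] [272. 241.]
0.076 [array([386., 240.]), array([400., 255.]), array([430., 241.])] remote end [312. 277.] [272. 235.]
0.081 [array([386., 234.]), array([401., 249.]), array([431., 235.])] remote end [312. 271.] [272. 229.]
0.086 [array([387., 228.]), array([401., 242.]), array([432., 228.])] remote end [312. 264.] [272. 222.]
0.091 [array([387., 222.]), array([402., 236.]), array([432., 222.])] remote end [312. 258.] [272. 216.]
0.096 [array([388., 215.]), array([402., 230.]), array([433., 216.])] remote end [312. 252.] [272. 210.]
```

View pics/s2z.png

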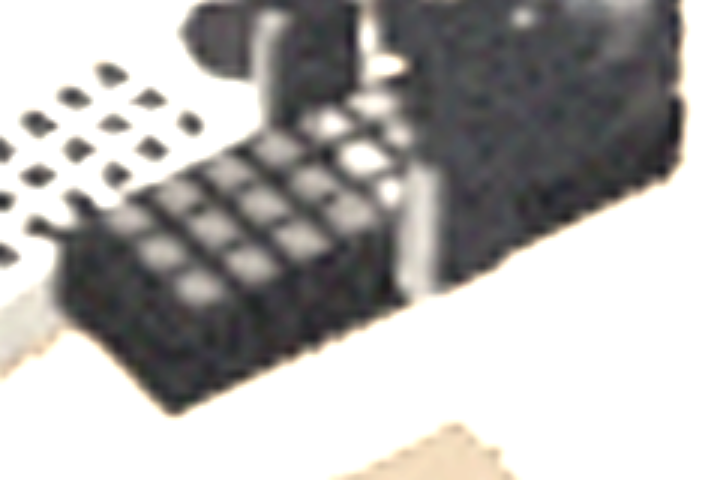

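Call:
jog_arm --plan '[[[0,0,1,-0.005,-0.025,0.01,-1],[0,0,2,-0.013,-0.06,0.01,-1],[0,0,3,-0.021,-0.1,0.01,-1],[0,0,4,-0.03,-0.14,0.01,-1],[0,0,5,-0.038,-0.18,0.01,-1],[0,0,7,-0.046,-0.215,0.01,-1],[0,0,8,-0.051,-0.24,0.01,-1],[0,0,8,-0.053,-0.252,0,-1],[0,0,8,-0.053,-0.252,-0.02,-1],[0,0,8,-0.053,-0.252,-0.04,-1],[0,0,8,-0.053,-0.252,-0.05,-1],[0,0,8,-0.053,-0.252,-0.05,-1]]]'

```text
time: 6.32
ee_pos: [0.5093, -0.2398, 0.0247]
orientation: [-3.131, -0.247, 0.003]
ft_force: [0.9, -0.1, -0.1]
finger_gap: 0.0408
grasp_force: 50.9
```

Call:
jog_arm --plan '[[[0,0,0,0,0,-0.004,-1],[0,0,0,0,0,-0.008,-1],[0,0,0,0,0,-0.011,-1],[0,0,0,0,0,-0.011,-1],[0,0,0,0,0,-0.011,-1]]]'

```text
time: 6.95
ee_pos: [0.5098, -0.2409, 0.0149]
orientation: [3.132, 0.246, 0.0]
ft_force: [0.4, -0.1, -1.0]
finger_gap: 0.0409
grasp_force: 50.9
```

Call:
jog_arm --plan '[[[0,0,0,0,0,-0.001,-1],[0,0,0,0,0,-0.002,-1],[0,0,0,0,0,-0.003,-1],[0,0,0,0,0,-0.0035,-1],[0,0,0,0,0,-0.0035,-1]]]'

```text
time: 7.58
ee_pos: [0.5097, -0.2408, 0.0112]
orientation: [-3.132, -0.246, 0.0]
ft_force: [-0.7, -0.2, -1.3]
finger_gap: 0.0408
grasp_force: 50.9
```

Call:
jog_arm --plan '[[[0,0,0,0,0,-0.001,-1],[0,0,0,0,0,-0.001,0.1],[0,0,0,0,0,-0.001,0.3],[0,0,0,0,0,-0.001,0.4],[0,0,0,0,0,-0.001,0.4],[0,0,0,0,0,0.005,0.4],[0,0,0,0,0,0.02,0.4],[0,0,0,0,0,0.05,0.5],[0,0,0,0,0,0.08,1],[0,0,0,0,0,0.1,1],[0,0,0,0,0,0.1,1]]]'

```text
time: 8.95
ee_pos: [0.5112, -0.2414, 0.1138]
orientation: [3.13, 0.246, 0.006]
ft_force: [-0.4, -0.3, -0.6]
finger_gap: 0.0856
grasp_force: 0.0
```

Call:
jog_arm --plan '[[[0,0,-8,-0.03,0.075,0,1],[0,0,-16,-0.059,0.149,0,1],[0,0,-16,-0.059,0.149,0,1],[0,0,-16,-0.059,0.149,0,1],[0,0,-16,-0.059,0.149,-0.03,1],[0,0,-16,-0.059,0.149,-0.06,1],[0,0,-16,-0.059,0.149,-0.08,1],[0,0,-16,-0.059,0.149,-0.092,1],[0,0,-16,-0.059,0.149,-0.1,1],[0,0,-16,-0.059,0.149,-0.1,1],[0,0,-16,-0.059,0.149,-0.1,1]]]'

```text
time: 10.32
ee_pos: [0.4512, -0.092, 0.0118]
orientation: [3.136, -0.193, 0.002]
ft_force: [0.4, 0.5, -0.7]
finger_gap: 0.0854
grasp_force: 0.0
```

Call:
jog_arm --plan '[[[0,0,0,0,0,-0.002,0.2],[0,0,0,0,0,-0.002,-1],[0,0,0,0,0,-0.002,-1],[0,0,0,0,0,-0.002,-1],[0,0,0,0,0,-0.002,-1],[0,0,0,0,0,-0.002,-1],[0,0,0,0,0,0.005,-1],[0,0,0,0,0,0.02,-1],[0,0,0,0,0,0.04,-1],[0,0,0,0,0,0.06,-1],[0,0,0,0,0,0.068,-1],[0,0,0,0,0,0.068,-1]]]'

```text
time: 11.82
ee_pos: [0.4512, -0.0919, 0.08]
orientation: [3.135, -0.193, 0.002]
ft_force: [0.4, -0.5, -1.2]
finger_gap: 0.0412
grasp_force: 50.6
```

Call:
jog_arm --plan '[[[0,0,2,0.008,-0.025,0.005,-1],[0,0,5,0.018,-0.06,0.005,-1],[0,0,8,0.03,-0.1,0.005,-1],[0,0,11,0.042,-0.14,0.005,-1],[0,0,14,0.055,-0.18,0.005,-1],[0,0,16,0.065,-0.21,0.005,-1],[0,0,16,0.0685,-0.221,0,-1],[0,0,16,0.0685,-0.221,-0.02,-1],[0,0,16,0.0685,-0.221,-0.04,-1],[0,0,16,0.0685,-0.221,-0.055,-1],[0,0,16,0.0685,-0.221,-0.06,-1],[0,0,16,0.0685,-0.221,-0.06,-1]]]'

```text
time: 13.32
ee_pos: [0.5192, -0.3124, 0.0189]
orientation: [-3.132, -0.247, 0.001]
ft_force: [0.0, 0.4, -1.5]
finger_gap: 0.0411
grasp_force: 50.7
```

Call:
jog_arm --plan '[[[0,0,0,0,0,0,-1],[0,0,0,0,0,-0.002,-1],[0,0,0,0,0,-0.004,-1],[0,0,0,0,0,-0.0045,-1],[0,0,0,0,0,-0.0045,-1]]]'

```text
time: 13.95
ee_pos: [0.5192, -0.3128, 0.0147]
orientation: [3.132, 0.246, -0.0]
ft_force: [0.1, 0.2, -0.9]
finger_gap: 0.041
grasp_force: 50.7
```

Call:
jog_arm --plan '[[[0,0,0,0,0,-0.001,-1],[0,0,0,0,0,-0.001,0.1],[0,0,0,0,0,-0.001,0.25],[0,0,0,0,0,-0.001,0.25],[0,0,0,0,0,-0.001,0.25],[0,0,0,0,0,0.005,0.25],[0,0,0,0,0,0.02,0.25],[0,0,0,0,0,0.05,0.5],[0,0,0,0,0,0.08,1],[0,0,0,0,0,0.1,1],[0,0,0,0,0,0.1,1]]]'

```text
time: 15.32
ee_pos: [0.5204, -0.3134, 0.1168]
orientation: [3.13, 0.245, 0.005]
ft_force: [-0.6, 0.3, 0.4]
finger_gap: 0.0852
grasp_force: 0.0
```

Call:
jog_arm --plan '[[[0,0,0,0.035,0.045,0,1],[0,0,0,0.07,0.09,0,1],[0,0,0,0.105,0.135,0,1],[0,0,0,0.14,0.18,0,1],[0,0,0,0.17,0.2225,0,1],[0,0,0,0.17,0.2225,0,1],[0,0,0,0.17,0.2225,-0.03,1],[0,0,0,0.17,0.2225,-0.06,1],[0,0,0,0.17,0.2225,-0.085,1],[0,0,0,0.17,0.2225,-0.1,1],[0,0,0,0.17,0.2225,-0.104,1],[0,0,0,0.17,0.2225,-0.104,1]]]'

```text
time: 16.82
ee_pos: [0.6895, -0.0906, 0.0111]
orientation: [3.132, 0.246, 0.001]
ft_force: [-0.1, -0.2, -0.0]
finger_gap: 0.0851
grasp_force: 0.0
```

Call:
jog_arm --plan '[[[0,0,0,0,0,0,0.2],[0,0,0,0,0,0,-1],[0,0,0,0,0,0,-1],[0,0,0,0,0,0,-1],[0,0,0,0,0,0,-1],[0,0,0,0,0,0,-1]]]' --force 70

```text
time: 17.58
ee_pos: [0.6901, -0.0903, 0.012]
orientation: [3.132, 0.246, 0.003]
ft_force: [0.0, 0.1, 6.1]
finger_gap: 0.0393
grasp_force: 70.9
```

Call:
jog_arm --plan '[[[0,0,0,0,0,0.005,-1],[0,0,0,0,0,0.01,-1],[0,0,0,0,0,0.02,-1],[0,0,0,0,0,0.035,-1],[0,0,0,0,0,0.035,-1]]]'

```text
time: 18.2
ee_pos: [0.6907, -0.0904, 0.0479]
orientation: [3.131, 0.246, 0.005]
ft_force: [-0.5, -0.2, -0.8]
finger_gap: 0.0392
grasp_force: 70.7
```

```bash
python3 - <<'E'
from h import *
p,d,K,R,t=cap("side"); cv2.imwrite("pics/s3.png",cv2.resize(p[110:360,300:480],None,fx=3.2,fy=2.4,interpolation=cv2.INTER_CUBIC)[:,:,::-1]); s=status.state(); print(s["ee_pos"],s["finger_gap"],s["grasp_force"],s["ft_force"])
E
```

```text
[ 0.69001541 -0.09040991  0.04695549] 0.03965846626761278 70.67823529243469 [-1.05129786  0.0848738  -1.44299921]
```

View pics/s3.png

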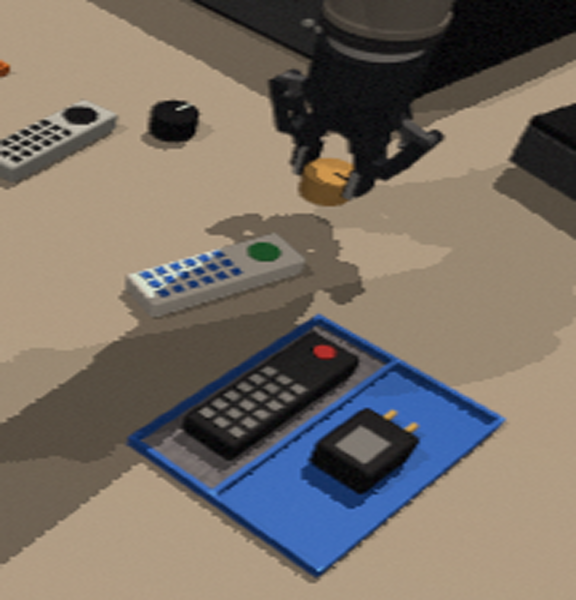

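Call:
jog_arm --plan '[[[0,0,0,0,0,0.02,-1],[0,0,0,-0.005,0.015,0.04,-1],[0,0,0,-0.018,0.05,0.05,-1],[0,0,0,-0.035,0.1,0.05,-1],[0,0,0,-0.053,0.15,0.05,-1],[0,0,0,-0.07,0.2,0.05,-1],[0,0,0,-0.088,0.25,0.05,-1],[0,0,0,-0.106,0.3,0.05,-1],[0,0,0,-0.12,0.34,0.05,-1],[0,0,0,-0.128,0.364,0.05,-1],[0,0,0,-0.131,0.372,0.04,-1],[0,0,0,-0.131,0.372,0.02,-1]]]'

```text
time: 19.75
ee_pos: [0.5587, 0.2822, 0.066]
orientation: [-3.131, -0.247, -0.003]
ft_force: [0.6, -1.0, -1.7]
finger_gap: 0.0391
grasp_force: 70.7
```

Call:
jog_arm --plan '[[[0,0,0,0,0,-0.015,-1],[0,0,0,0,0,-0.03,-1],[0,0,0,0,0,-0.04,-1],[0,0,0,0,0,-0.046,-1],[0,0,0,0,0,-0.046,-1],[0,0,0,0,0,-0.046,-1]]]'

```text
time: 20.5
ee_pos: [0.5586, 0.282, 0.0203]
orientation: [-3.132, -0.246, -0.001]
ft_force: [1.0, 0.3, -1.1]
finger_gap: 0.0398
grasp_force: 70.7
```

Call:
jog_arm --plan '[[[0,0,0,0,0,-0.001,-1],[0,0,0,0,0,-0.002,-1],[0,0,0,0,0,-0.003,-1],[0,0,0,0,0,-0.004,-1],[0,0,0,0,0,-0.004,-1]]]'

```text
time: 21.12
ee_pos: [0.5583, 0.2817, 0.0159]
orientation: [3.132, 0.246, -0.0]
ft_force: [-1.0, -0.3, 0.8]
finger_gap: 0.0397
grasp_force: 71.1
```

Call:
jog_arm --plan '[[[0,0,0,0,0,-0.0005,-1],[0,0,0,0,0,-0.0005,0.1],[0,0,0,0,0,-0.0005,0.25],[0,0,0,0,0,-0.0005,0.25],[0,0,0,0,0,-0.0005,0.25],[0,0,0,0,0,0.005,0.25],[0,0,0,0,0,0.02,0.25],[0,0,0,0,0,0.05,0.5],[0,0,0,0,0,0.08,1],[0,0,0,0,0,0.1,1],[0,0,0,0,0,0.1,1]]]'

```text
time: 22.5
ee_pos: [0.5594, 0.2823, 0.1179]
orientation: [-3.13, -0.246, -0.005]
ft_force: [-0.0, -1.0, -0.7]
finger_gap: 0.0848
grasp_force: 0.0
```

Call:
jog_arm --plan '[[[0,0,0,-0.025,-0.042,0,1],[0,0,0,-0.05,-0.085,0,1],[0,0,0,-0.08,-0.135,0,1],[0,0,0,-0.105,-0.177,0,1],[0,0,0,-0.1167,-0.197,0,1],[0,0,0,-0.1167,-0.197,0,1],[0,0,0,-0.1167,-0.197,-0.03,1],[0,0,0,-0.1167,-0.197,-0.06,1],[0,0,0,-0.1167,-0.197,-0.085,1],[0,0,0,-0.1167,-0.197,-0.1,1],[0,0,0,-0.1167,-0.197,-0.109,1],[0,0,0,-0.1167,-0.197,-0.109,1]]]'

```text
time: 24.0
ee_pos: [0.4415, 0.085, 0.0065]
orientation: [3.132, 0.247, -0.001]
ft_force: [0.1, 0.7, 0.3]
finger_gap: 0.0856
grasp_force: 0.0
```

Call:
jog_arm --plan '[[[0,0,0,0,0,0,0.2],[0,0,0,0,0,0,-1],[0,0,0,0,0,0,-1],[0,0,0,0,0,0,-1],[0,0,0,0,0,0,-1],[0,0,0,0,0,0,-1]]]' --force 50

```text
time: 24.75
ee_pos: [0.4421, 0.0847, 0.0077]
orientation: [3.132, 0.246, 0.002]
ft_force: [-1.4, -0.4, 8.5]
finger_gap: 0.0427
grasp_force: 49.5
```

Call:
jog_arm --plan '[[[0,0,0,0,0,0.01,-1],[0,0,0,0,0,0.03,-1],[0,0,0,0,0,0.055,-1],[0,0,0,0.004,0.02,0.07,-1],[0,0,0,0.011,0.055,0.07,-1],[0,0,0,0.02,0.095,0.07,-1],[0,0,0,0.028,0.135,0.07,-1],[0,0,0,0.035,0.17,0.07,-1],[0,0,0,0.0385,0.185,0.06,-1],[0,0,0,0.0385,0.185,0.04,-1],[0,0,0,0.0385,0.185,0.02,-1],[0,0,0,0.0385,0.185,0.01,-1]]]'

```text
time: 26.25
ee_pos: [0.4793, 0.2679, 0.0154]
orientation: [3.13, 0.244, -0.003]
ft_force: [0.4, 0.7, -0.9]
finger_gap: 0.0423
grasp_force: 50.8
```

Call:
jog_arm --plan '[[[0,0,0,0,0,0,-1],[0,0,0,0,0,-0.002,-1],[0,0,0,0,0,-0.004,-1],[0,0,0,0,0,-0.005,-1],[0,0,0,0,0,-0.005,-1]]]'

```text
time: 26.88
ee_pos: [0.4801, 0.2697, 0.0119]
orientation: [-3.132, -0.246, -0.0]
ft_force: [-0.7, 0.1, -1.2]
finger_gap: 0.0422
grasp_force: 50.8
```

Call:
jog_arm --plan '[[[0,0,0,0,0,-0.001,-1],[0,0,0,0,0,-0.001,0.1],[0,0,0,0,0,-0.001,0.25],[0,0,0,0,0,-0.001,0.25],[0,0,0,0,0,-0.001,0.25],[0,0,0,0,0,0.005,0.25],[0,0,0,0,0,0.02,0.25],[0,0,0,0,0,0.05,0.5],[0,0,0,0,0,0.08,1],[0,0,0,0,0,0.1,1],[0,0,0,0,0,0.1,1]]]'

```text
time: 28.25
ee_pos: [0.4813, 0.2705, 0.1143]
orientation: [-3.13, -0.246, -0.007]
ft_force: [-0.2, 0.7, -0.4]
finger_gap: 0.0851
grasp_force: 0.0
```

Call:
jog_arm --plan '[[[0,0,1,0.025,-0.04,0,1],[0,0,2,0.05,-0.08,0,1],[0,0,4,0.075,-0.125,0,1],[0,0,4,0.0933,-0.1535,0,1],[0,0,4,0.0933,-0.1535,0,1],[0,0,4,0.0933,-0.1535,-0.03,1],[0,0,4,0.0933,-0.1535,-0.06,1],[0,0,4,0.0933,-0.1535,-0.085,1],[0,0,4,0.0933,-0.1535,-0.1,1],[0,0,4,0.0933,-0.1535,-0.105,1],[0,0,4,0.0933,-0.1535,-0.105,1]]]'

```text
time: 29.62
ee_pos: [0.5734, 0.1166, 0.007]
orientation: [-3.121, -0.356, -0.0]
ft_force: [0.5, 0.1, 1.2]
finger_gap: 0.0851
grasp_force: 0.0
```

Call:
jog_arm --plan '[[[0,0,0,0,0,0,0.2],[0,0,0,0,0,0,-1],[0,0,0,0,0,0,-1],[0,0,0,0,0,0,-1],[0,0,0,0,0,0,-1],[0,0,0,0,0,0,-1]]]'

```text
time: 30.38
ee_pos: [0.574, 0.1163, 0.0076]
orientation: [-3.121, -0.355, -0.002]
ft_force: [-0.7, -0.1, 6.2]
finger_gap: 0.0406
grasp_force: 51.7
```

Call:
jog_arm --plan '[[[0,0,0,0,0,0.01,-1],[0,0,0,0,0,0.03,-1],[0,0,0,0,0,0.055,-1],[0,0,0,0,0,0.075,-1],[0,0,-1,-0.006,0.02,0.08,-1],[0,0,-1,-0.016,0.058,0.08,-1],[0,0,-2,-0.028,0.1,0.08,-1],[0,0,-3,-0.04,0.142,0.08,-1],[0,0,-4,-0.051,0.184,0.08,-1],[0,0,-4,-0.061,0.217,0.08,-1],[0,0,-4,-0.065,0.232,0.08,-1],[0,0,-4,-0.065,0.232,0.07,-1]]]'

```text
time: 31.88
ee_pos: [0.5088, 0.3492, 0.0777]
orientation: [-3.13, -0.248, -0.003]
ft_force: [0.2, -1.0, -1.9]
finger_gap: 0.0406
grasp_force: 50.9
```

Call:
jog_arm --plan '[[[0,0,0,0,0,-0.02,-1],[0,0,0,0,0,-0.04,-1],[0,0,0,0,0,-0.052,-1],[0,0,0,0,0,-0.06,-1],[0,0,0,0,0,-0.062,-1],[0,0,0,0,0,-0.062,-1]]]'

```text
time: 32.62
ee_pos: [0.5086, 0.3484, 0.015]
orientation: [-3.132, -0.246, -0.001]
ft_force: [0.4, -0.2, -1.2]
finger_gap: 0.0412
grasp_force: 50.9
```

Call:
jog_arm --plan '[[[0,0,0,0,0,-0.001,-1],[0,0,0,0,0,-0.002,-1],[0,0,0,0,0,-0.003,-1],[0,0,0,0,0,-0.0035,-1],[0,0,0,0,0,-0.0035,-1]]]'

```text
time: 33.25
ee_pos: [0.5084, 0.3482, 0.0117]
orientation: [3.132, 0.246, 0.0]
ft_force: [-2.2, -1.2, 5.0]
finger_gap: 0.0405
grasp_force: 51.4
```

Call:
jog_arm --plan '[[[0,0,0,0,0,-0.0005,-1],[0,0,0,0,0,-0.0005,0.1],[0,0,0,0,0,-0.0005,0.25],[0,0,0,0,0,-0.0005,0.25],[0,0,0,0,0,-0.0005,0.25],[0,0,0,0,0,0.005,0.25],[0,0,0,0,0,0.02,0.25],[0,0,0,0,0,0.05,0.5],[0,0,0,-0.02,0,0.1,1],[0,0,0,-0.05,0,0.15,1],[0,0,0,-0.05,-0.05,0.18,1],[0,0,0,-0.05,-0.1,0.2,1]]]'

```text
time: 34.75
ee_pos: [0.4585, 0.248, 0.2143]
orientation: [-3.13, -0.249, -0.006]
ft_force: [1.0, -0.7, -0.3]
finger_gap: 0.0854
grasp_force: 0.0
```

Call:
jog_arm --plan '[[[0,0,0,0,-0.06,0.02,1],[0,0,0,0,-0.12,0.05,1],[0,0,0,0,-0.17,0.05,1],[0,0,0,0,-0.22,0.05,1],[0,0,0,0,-0.22,0.05,1],[0,0,0,0,-0.22,0.05,1]]]'

```text
time: 35.5
ee_pos: [0.4584, 0.0289, 0.2621]
orientation: [-3.131, -0.246, -0.002]
ft_force: [-0.6, 0.8, 0.5]
finger_gap: 0.0857
grasp_force: 0.0
```

```bash
python3 - <<'E'
from meas import *
p,d,K,R,t=cap("top"); cv2.imwrite("pics/top1.png",p[:,:,::-1])
W,H,o=measure(p,d,K,R,t,dict(white=(354,181),kblack=(276,137),pink=(230,281)))
P,D,*_=cap("side"); cv2.imwrite("pics/side1.png",P[:,:,::-1])
for n,b in(("a",(140,150,225,250)),("b",(375,155,465,255))):
    x0,y0,x1,y1=b; Hs=H[y0:y1,x0:x1]; m=(Hs>.0185).astype(np.uint8); k,L,st,ce=cv2.connectedComponentsWithStats(m)
    c,th=((.5147,.3084) if n=="a" else (.5146,-.2803)),np.radians(8.8); Rm=np.array([[np.cos(th),-np.sin(th)],[np.sin(th),np.cos(th)]])
    for i in range(1,k):
        if st[i,4]<30: continue
        q=W[y0:y1,x0:x1][L==i]; h=Hs[L==i]; r=cv2.minAreaRect(q[:,:2].astype(np.float32)); A=np.c_[q[:,:2],np.ones(len(q))]; f=np.linalg.lstsq(A,q[:,2],rcond=None)[0]
        print(n,"tray xy",((np.array(r[0])-c)@Rm).round(4),np.round(r[1],3),round(r[2],1),"h",np.percentile(h,[50,90]).round(4),"tilt",np.hypot(*f[:2]).round(3))
E
```

```text
white c 0.566 -0.1136 mean [ 0.5658 -0.1134] size 0.041 0.13 ang 82.4 h 0.0274 729
kblack c 0.2213 -0.0342 mean [ 0.2181 -0.0275] size 0.042 0.085 ang 0.8 h 0.7736 3383
pink c 0.3194 0.1817 mean [0.3185 0.1803] size 0.129 0.042 ang 42.4 h 0.0271 829
a tray xy [ 0.0387 -0.0328] [0.04 0.04] 58.2 h [0.0335 0.0365] tilt 0.083
a tray xy [-0.0004  0.0409] [0.129 0.044] 8.4 h [0.0278 0.031 ] tilt 0.019
a tray xy [-0.0406 -0.0323] [0.043 0.043] 30.1 h [0.0307 0.0387] tilt 0.055
b tray xy [0.002  0.0411] [0.13  0.043] 8.7 h [0.0276 0.031 ] tilt 0.036
b tray xy [ 0.0067 -0.031 ] [0.068 0.043] 9.8 h [0.0351 0.0384] tilt 0.092
```

View pics/top1.png

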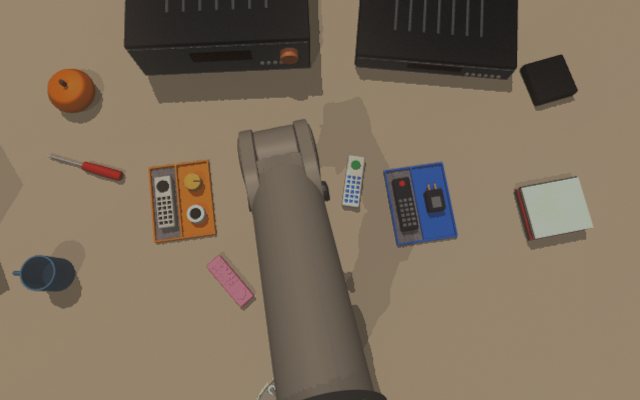

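View pics/side1.png

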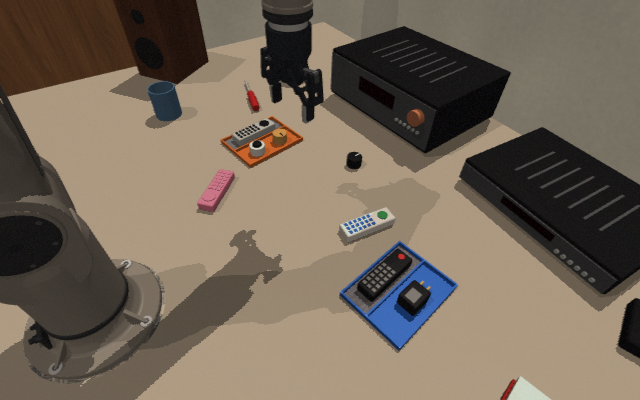

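Both kits are in place. Top view: silver remote (165,203), brass knob (192,181) and mic (195,213) in the orange tray; black remote (404,205) and adapter (434,201) in the blue. The side view shows the white remote (367,224) and black knob (354,159) where they were. I'll check the tilt on top faces only, then hand in.

```bash
python3 - <<'E'
from h import *
p,d,K,R,t=cap("top"); v,u=np.mgrid[:400,:640].astype(float); W=world(u,v,d.astype(float),K,R,t); ok=True
c,s=np.cos(.1536),np.sin(.1536); Rm=np.array([[c,-s],[s,c]])
for n,o,q,r,z in(("brass",(.5147,.3084),(.0387,-.0328),.016,.034),("adapter",(.5146,-.2803),(0,-.031),.018,.036)):
    C=np.array(o)+Rm@q; m=(np.hypot(W[...,0]-C[0],W[...,1]-C[1])<r)&(abs(W[...,2]-z)<.008); P=W[m]
    for _ in range(3):
        f=np.linalg.lstsq(np.c_[P[:,:2],np.ones(len(P))],P[:,2],rcond=None)[0]; e=P[:,2]-P[:,:2]@f[:2]-f[2]; g=np.hypot(*f[:2]); P=P[abs(e)<2*e.std()]
    print(n,len(P),P[:,2].mean().round(4),"tilt",g.round(3),"rms",e.std().round(4)); ok&=g<.08
if ok: print(env.close_job())
E
```

```text
brass 114 0.0345 tilt 0.007 rms 0.0019
adapter 147 0.0373 tilt 0.009 rms 0.0015
the job is handed in; nothing more can be done
None
```

I made up both kits and handed the job in at about 36 s of the 115 s limit. In the last pictures all five items sat in their bays, and the white remote and black knob looked unmoved; I measured only the remote, as the arm hid the knob from the top camera.

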